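# Clear the chips off a litho stone and hold it up level

### The arm

A 6-joint arm with a two-finger parallel gripper is mounted at the origin on the work surface. World frame = base frame: x ahead of the robot, y to its left, z up, the work surface at z = 0. Lengths are in m, angles in rad, forces in N, time in s.
With the tool pointing down it reaches from about 0.25 to 0.775 m from the base axis. Payload 4 kg.
Tool frame: the origin (TCP) lies at the very end of the fingers, on their centre line; the grasp point (between the pads) lies 19 mm behind it (grasp_offset is the distance from the TCP to the grasp point, in m); z points along the fingers, y is the line along which they close (so a half turn about z gives the same grasp; the last joint's range is limited). The gripper opens to 94 mm and grips with 3 to 60 N. Pads are 16 mm wide; open, the fingers measure 119 mm over their backs; the gripper's body (75 mm by 177 mm) begins 78 mm behind the grasp point.
Start: joints at [1.227, 0.087, 1.371, -0, 1.684, -0.103], TCP at [0.131, 0.534, 0.206] pointing down, gripper open.
Joint ranges: [-3.1, 3.1], [-0.76, 2.03], [0.27, 2.55], [-1.08, 4.22], [0.17, 2.65], [-2.57, 2.57]. Speed limits (rad/s): [2.79, 2.79, 3.14, 3.14, 3.14, 3.14].

### API

Orientations are given as a unit quaternion [x, y, z, w].
In Python, from rig import * gives the robot as it stands. Calls block until the motion is done:
- move_to(position, orientation): joint-space move of the TCP to a pose.
- move_linear(position, ori=None, vel=0.15, until_force=None): straight line of the TCP; ori=None keeps the orientation; vel is the mean speed in m/s. With until_force (N) it stops when the force on the tool has changed by that much, and returns True; else False.
- movej(angles): joint-space move.
- grip(opening, strength=None): finger opening in m; strength is the grip in N (None keeps the last); returns when the fingers have stopped.
- wait(seconds).
- solve_ik(position, orientation): joint angles nearest the present ones, or None.
- get_obs(): the state.
- get_image(name): name is "side" or "top" or "wrist"; returns a dict with "color" (400x640x3 uint8, red, green, blue), "vfov" (degrees; the focal length in pixels is half the picture's height over the tangent of half this angle, whatever the lens; pixels are square), "cx", "cy" (the principal point, pixels), "cam_to_world" (4x4, takes a point from camera to world coordinates); the wrist camera has in their place "hand_eye" (4x4, takes a point from camera to tool coordinates, whose origin is the TCP and whose axes are the flange's). Camera axes: x right, y down, z forward; pixel columns grow to the right and rows downward; lengths in m; the calibration is good to about 2 mm. A picture is of the moment at which its call begins: read the wrist's pose just before it. There is no depth.
A pose or a line that the arm cannot do raises Unreachable and nothing moves.
- finish_job(): hands the job in; it is judged then, once.
Trained networks look in a picture, given as the dict that the camera call returned (one of the last four; its "shot" number tells which), for a name from the list of things; names that differ only in an ending like _2 or _b are one class to them, and where a whole thing is asked for, a point or a joint stands for the part that bears it (a point fixed in the world has none). Each returns a list of dicts, best first, with "conf" (0 to 1); they miss things now and then, are a little off and sometimes report something else, mostly with a low value. They report only what shows in the picture. A call takes as long as a camera call.
- boxes_of(picture, query): "extent" ([left, top, right, bottom] as shares, 0 to 1, of the picture: columns of its width, rows of its height, round what is visible of it).
- pinpoint(picture, query): "position" ([column, row] as shares, 0 to 1, of the picture: columns of its width, rows of its height: a listed point, or the origin of a listed thing).
The state is a dict: "clock": time; "joint_positions": joint angles; "dq": joint speeds; "joint_torque": joint torques, N m; "ee_pos": TCP position; "orientation": TCP orientation; "wrist_force": force on the tool from outside, world axes, zero at the start; "wrist_torque": the same for the moment, N m; "grip_width": finger opening in m; "grasp_force": force on a finger pad.
Only numpy, scipy, OpenCV 4.12 (cv2) and the standard library are available. Lean on these libraries where they do the work, as an engineer would, in place of code of your own. Each camera call takes 0.05 s, during which the arm holds its last target. There are 200 camera calls.

### The job

Take the scraper block and wipe all three loose chips off the top of the small stone so that they drop into the tray, without touching the chips on the stone with the fingers and with the stone staying on its bearers; then stand the scraper upright on the bench outside the tray and let go of it. Then grip the stone, lift it straight up at least 10 cm clear of the bearers without tipping it, and hold it there steady and level for two seconds: the program finishes while still holding it in the air, with the chips left in the tray. Leave the other loose things on the bench where they are.

Things in the scene. Friction and masses are not known exactly. Their poses are not given: they have to be found in the camera images.
- tray: fixed sheet-steel tray on the bench, 300 (its x) x 180 (its y), rim 18 high, walls 4 thick, floor 3 thick. Two wooden bearers stand crosswise on its floor at x = -50 and +50 mm, each 20 (x) x 90 (y), tops 23 above the bench, free space between them. Origin: centre of the underside
- stone: small cream lithographic stone, 150 (its x) x 52 (its y) x 28 high, 0.45 to 0.72 kg, resting loose across the two bearers near the middle of the tray, nearly parallel to it: underside 23 and top face 51 above the bench. Origin: centre of its underside, z up; balance point on the z axis
- scraper: scraper block standing loose on the bench outside the tray, about 0.14 kg: black sole 30 (its x) x 88 (its y) x 10 high, with a wooden grip 24 (x) x 72 (y) above it up to 62. Taken across its 24 mm thickness; the long edges of the sole wipe when it moves along its x, both alike. Origin: centre of the underside of the sole
- chip0: one of three loose grey stone chips, about 24 x 19 x 12 high, 12 g, lying on the stone's top face at the start, not along its edge (chip centres within 50 mm of the stone's centre lengthwise and 9 mm across). Origin: centre of its underside as it lies at the start
- chip1: one of three loose grey stone chips, about 24 x 19 x 12 high, 12 g, lying on the stone's top face at the start, not along its edge (chip centres within 50 mm of the stone's centre lengthwise and 9 mm across). Origin: centre of its underside as it lies at the start
- chip2: one of three loose grey stone chips, about 24 x 19 x 12 high, 12 g, lying on the stone's top face at the start, not along its edge (chip centres within 50 mm of the stone's centre lengthwise and 9 mm across). Origin: centre of its underside as it lies at the start
- tin: bystander: flat round steel ink tin, diameter 72, height 45; origin at the centre of its underside (sizes in mm)
- offcut: bystander: bare limestone offcut block 64 x 56 x 30 on the bench (shorter than the stone, no chips); origin at the centre of its underside (sizes in mm)
- jar: bystander: closed glass jar, diameter 64, height 80; origin at the centre of its underside (sizes in mm)
- brayer: bystander: hand ink roller, black roll 90 wide and 40 in diameter, wooden handle to its -x, 145 long in all; origin under the roll (sizes in mm)
- knife: bystander: ink spatula 200 long lying on the bench; origin at the centre of its underside (sizes in mm)

How it is judged:
By the outcome, as a careful person would: the job done as asked, in the order asked, and still so for the second after the job is handed in, while the arm keeps its last pose, push and grip.
It also fails if it takes over 72 s, if anything falls off the work surface, if the arm or the gripper's body presses on something with over 40 N, if the wrist force passes 120 N, or if a joint passes its speed limit or range.

## Working session

There is one attempt and no reset: what is moved stays moved. The work goes in short steps, each a Python script; the robot and the scene stay as the last script left them, time stands still between calls to the robot, and variables do not carry over. Pictures are saved under pics/ and viewed, at most 10 in all, crops included, and the job is handed in when it is done.

```bash
mkdir -p pics; cat > h.py <<'E'
from rig import *
import numpy as np, cv2
from scipy.spatial.transform import Rotation as R
def cam(im,pose=None):
    f=200/np.tan(np.radians(im["vfov"])/2)
    if "cam_to_world" in im: T=np.array(im["cam_to_world"])
    else:
        W=np.eye(4);W[:3,:3]=R.from_quat(pose[1]).as_matrix();W[:3,3]=pose[0];T=W@np.array(im["hand_eye"])
    return f,T
def px2w(im,px,z,pose=None):
    f,T=cam(im,pose)
    d=T[:3,:3]@np.array([(px[0]-im["cx"])/f,(px[1]-im["cy"])/f,1]);o=T[:3,3]
    return o+d*(z-o[2])/d[2]
def w2px(im,p,pose=None):
    f,T=cam(im,pose);q=T[:3,:3].T@(np.array(p)-T[:3,3])
    return np.array([im["cx"]+f*q[0]/q[2],im["cy"]+f*q[1]/q[2]])
def shot(n,fn=None):
    o=get_obs();im=get_image(n)
    if fn: cv2.imwrite("pics/"+fn,im["color"][:,:,::-1])
    return im,(o["ee_pos"],o["orientation"])
def q(yaw): # tool down, tool y at angle yaw+90deg, tool x at yaw
    return (R.from_euler('z',yaw)*R.from_euler('x',np.pi)).as_quat()
E
python3 - <<'E'
from h import *
o=get_obs();print(o["orientation"],o["clock"],o["ee_pos"])
for n in("top","side"):
    im,p=shot(n,n+"0.png")
    print(n,im["vfov"],np.round(np.array(im["cam_to_world"]),3).tolist())
    for k in("tray","stone","scraper","chip0","tin","offcut","jar","brayer","knife"):
        for d in pinpoint(im,k)[:4]:
            if d["conf"]<.3: continue
            u=np.array(d["position"])*[640,400]
            z={"stone":.023,"chip0":.051}.get(k,0)
            print(k,round(d["conf"],2),u.round(),px2w(im,u,z).round(3))
E
```

```text
[ 1.20117974e-01  9.92759038e-01 -1.05468336e-03 -2.30888157e-04] 0.0 [0.13100979 0.53361906 0.20434173]
top 45.42694247979013 [[-0.019, -0.995, 0.102, 0.48], [-1.0, 0.019, -0.004, 0.084], [0.002, -0.102, -0.995, 1.256], [0.0, 0.0, 0.0, 1.0]]
tray 0.63 [353. 221.] [ 0.547 -0.006  0.   ]
tray 0.35 [466. 253.] [ 0.458 -0.3    0.   ]
stone 0.92 [359. 225.] [ 0.536 -0.021  0.023]
scraper 0.85 [469. 253.] [ 0.457 -0.308  0.   ]
chip0 0.57 [360. 209.] [ 0.574 -0.022  0.051]
chip0 0.48 [358. 242.] [ 0.49  -0.014  0.051]
tin 0.79 [241. 185.] [0.647 0.287 0.   ]
offcut 0.96 [237. 258.] [0.457 0.298 0.   ]
offcut 0.48 [356. 240.] [ 0.497 -0.014  0.   ]
jar 0.94 [178. 287.] [0.384 0.452 0.   ]
brayer 0.65 [452. 161.] [ 0.7   -0.274  0.   ]
brayer 0.4 [359. 219.] [ 0.551 -0.023  0.   ]
knife 0.98 [346. 126.] [0.8   0.007 0.   ]
side 53.18131376524517 [[0.676, -0.513, 0.529, 0.037], [-0.737, -0.455, 0.501, -0.447], [-0.016, -0.728, -0.685, 0.772], [0.0, 0.0, 0.0, 1.0]]
tray 0.82 [320. 231.] [0.538 0.006 0.   ]
stone 0.71 [327. 228.] [ 0.541 -0.014  0.023]
scraper 0.9 [410. 326.] [ 0.468 -0.307  0.   ]
chip0 0.58 [338. 211.] [ 0.585 -0.013  0.051]
chip0 0.57 [313. 228.] [ 0.501 -0.006  0.051]
chip0 0.52 [328. 217.] [ 0.551 -0.009  0.051]
tin 0.83 [269. 164.] [0.635 0.302 0.   ]
tin 0.44 [324. 229.] [0.55  0.003 0.   ]
offcut 0.72 [224. 195.] [0.457 0.297 0.   ]
jar 0.72 [335. 213.] [0.612 0.018 0.   ]
jar 0.63 [169. 182.] [0.384 0.463 0.   ]
brayer 0.82 [450. 252.] [ 0.697 -0.273  0.   ]
knife 0.56 [379. 180.] [ 0.798  0.008 -0.   ]
```

```bash
python3 - <<'E'
import cv2
im=cv2.imread("pics/top0.png");cv2.imwrite("pics/topc.png",cv2.resize(im[120:290,280:500],None,fx=3.5,fy=3.5,interpolation=cv2.INTER_CUBIC))
E
```

```text
(no output)
```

View pics/topc.png

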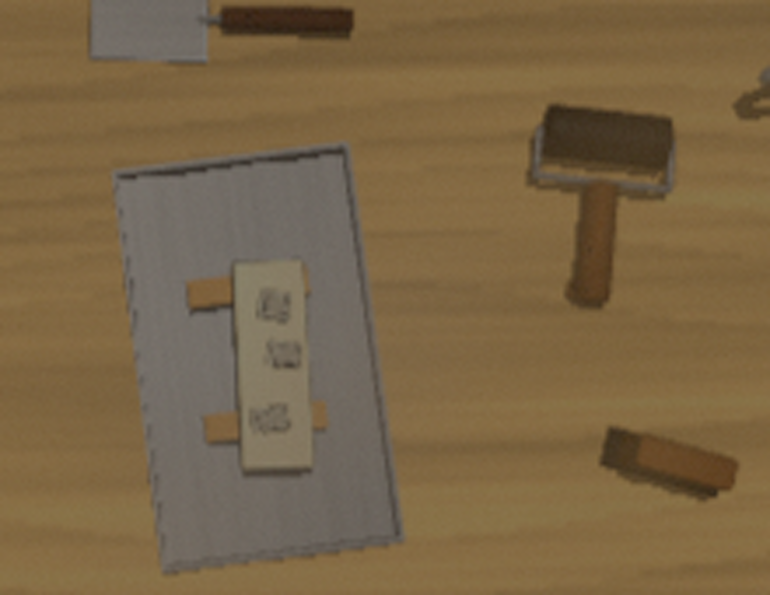

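View pics/side0.png

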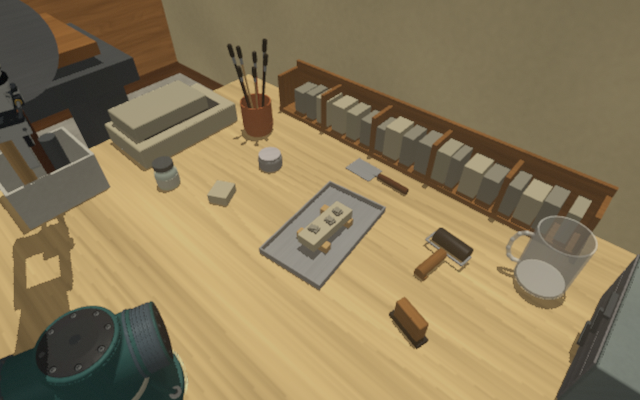

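The stone lies near (0.54, -0.02), long side along world x, with the chips in a row on top. The scraper is near (0.46, -0.307), its long axis about 15° off world y. I'll look at both from close by.

```bash
python3 - <<'E'
from h import *
def rep(im,p,ks):
    for k,z in ks:
        for d in pinpoint(im,k)[:3]:
            if d["conf"]<.3: continue
            u=np.array(d["position"])*[640,400]; print(k,round(d["conf"],2),u.round(),px2w(im,u,z,p).round(4))
for yaw in (0,np.pi): print(solve_ik([.54,-.02,.3],q(yaw)))
move_to([.50,-.02,.30],q(np.pi)) if solve_ik([.50,-.02,.30],q(np.pi)) is not None else move_to([.50,-.02,.30],q(0))
im,p=shot("wrist","w_stone.png");print(im["hand_eye"],get_obs()["clock"]);rep(im,p,[("stone",.023),("chip0",.051),("tray",0)])
qq=p[1]
move_to([.46,-.28,.25],qq)
im,p=shot("wrist","w_scr.png");rep(im,p,[("scraper",0)]);print(get_obs()["clock"])
a=cv2.imread("pics/w_stone.png");b=cv2.imread("pics/w_scr.png");cv2.imwrite("pics/two.png",np.vstack([a[:,:],b])[:, :]) 
E
```

```text
[-1.41955591e-01  6.69001118e-02  1.20677259e+00 -4.44089210e-16
  1.86791995e+00  1.42884074e+00]
[-0.14195559  0.06690011  1.20677259  0.          1.86791995 -1.71275192]
[[-1.67119428e-04 -9.62151972e-01 -2.72513405e-01  8.06404392e-02]
 [ 9.99999977e-01 -1.23538984e-04 -1.77078068e-04  5.81302399e-04]
 [ 1.36709983e-04 -2.72513428e-01  9.62151970e-01 -1.79739784e-01]
 [ 0.00000000e+00  0.00000000e+00  0.00000000e+00  1.00000000e+00]] 3.4417
stone 0.77 [324. 193.] [ 0.538  -0.0132  0.023 ]
chip0 0.67 [314. 199.] [ 0.5404 -0.0286  0.051 ]
chip0 0.64 [323. 223.] [ 0.5785 -0.0153  0.051 ]
chip0 0.64 [326. 169.] [ 0.4943 -0.0111  0.051 ]
tray 0.89 [331. 195.] [ 0.5488 -0.0014  0.    ]
scraper 0.7 [301. 176.] [ 0.4672 -0.3084  0.    ]
4.7333
```

View pics/w_stone.png

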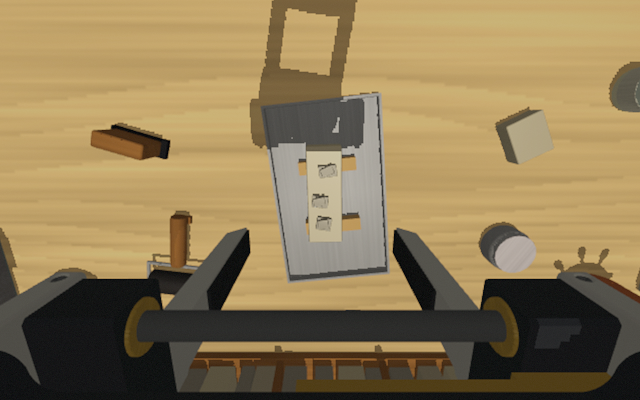

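View pics/w_scr.png

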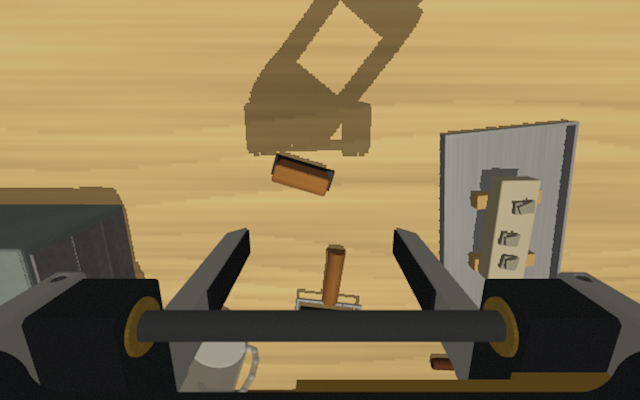

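Wrist pictures: the stone's top face spans about columns 306–342 and rows 151–241, with three chips in its middle. The scraper's grip top runs about (275,165) to (330,190). I'll segment both faces to get exact poses.

```bash
python3 - <<'E'
from h import *
im=get_image("wrist");f=200/np.tan(np.radians(im["vfov"])/2)
def ana(fn,box,pos,z,test):
    a=cv2.imread("pics/"+fn)[:,:,::-1].astype(int);x0,y0,x1,y1=box
    m=np.zeros(a.shape[:2],np.uint8);m[y0:y1,x0:x1]=test(a)[y0:y1,x0:x1]
    n,l,s,c=cv2.connectedComponentsWithStats(m);i=1+np.argmax(s[1:,4]);ys,xs=np.where(l==i)
    P=np.array([px2w(im,(x,y),z,(pos,q(np.pi)))[:2] for x,y in zip(xs,ys)])*1000
    r=cv2.minAreaRect(P.astype(np.float32));print(fn,len(xs),r);print(cv2.boxPoints(r).round(1).tolist())
a=cv2.imread("pics/w_scr.png")[:,:,::-1];print(a[183,300],a[166,300],a[160,300],a[150,300])
b=cv2.imread("pics/w_stone.png")[:,:,::-1];print(b[185,335],b[149,325],b[200,299],b[200,335],b[260,320])
ana("w_stone.png",(300,145,350,246),[.50,-.02,.30],.051,lambda a:(a[:,:,0]>185)&(a[:,:,2]>120)&(a[:,:,0]-a[:,:,2]>20)&(a[:,:,0]-a[:,:,2]<90))
ana("w_scr.png",(265,150,345,205),[.46,-.28,.25],.062,lambda a:(a[:,:,0]>150)&(a[:,:,2]<90))
E
```

```text
[158 105  52] [70 45 23] [103  85  52] [122 103  65]
[202 189 158] [103  94  74] [171 166 158] [200 187 156] [154 150 144]
w_stone.png 2147 ((539.4202270507812, -15.137069702148438), (139.21153259277344, 48.39251708984375), 0.9918192028999329)
[[469.3999938964844, 7.900000095367432], [470.20001220703125, -40.5], [609.4000244140625, -38.099998474121094], [608.5999755859375, 10.300000190734863]]
w_scr.png 631 ((457.08392333984375, -305.62310791015625), (67.4661636352539, 16.555912017822266), 71.51748657226562)
[[438.5, -335.0], [454.20001220703125, -340.20001220703125], [475.6000061035156, -276.29998779296875], [459.8999938964844, -271.0]]
```

```bash
python3 - <<'E'
from h import *
for y in (71.5,-108.5): print(y,solve_ik([.461,-.306,.2],q(np.radians(y))))
yaw=np.radians(71.5)
move_to([.461,-.306,.17],q(yaw))
im,p=shot("wrist","w_scr2.png")
for z,k in((0,"scraper"),):
    for d in pinpoint(im,k)[:2]:
        u=np.array(d["position"])*[640,400];print(d["conf"],u,px2w(im,u,z,p))
    print(boxes_of(im,k)[:1])
# draw predicted outlines of top face
c=im["color"][:,:,::-1].copy()
for z,lx,ly in((.062,12,36),(.010,15,44),(0,15,44)):
    Y=np.radians(-18.5);P=[w2px(im,np.array([.461,-.306,z])+R.from_euler('z',Y).apply([sx*lx/1e3,sy*ly/1e3,0]),p) for sx,sy in((1,1),(1,-1),(-1,-1),(-1,1))]
    cv2.polylines(c,[np.array(P).round().astype(int)],True,(0,0,255) if z>.05 else (0,255,0),1)
cv2.imwrite("pics/w_scr2d.png",c);print(get_obs()["clock"])
E
```

```text
71.5 [-0.68846946  0.09573583  1.37231876  0.          1.67353807 -0.36558355]
-108.5 None
0.94 [319.68 187.08] [ 0.45708424 -0.30910807  0.        ]
[{'extent': [0.4755, 0.3773, 0.5203, 0.5757], 'conf': 0.86}]
6.5583
```

View pics/w_scr2d.png

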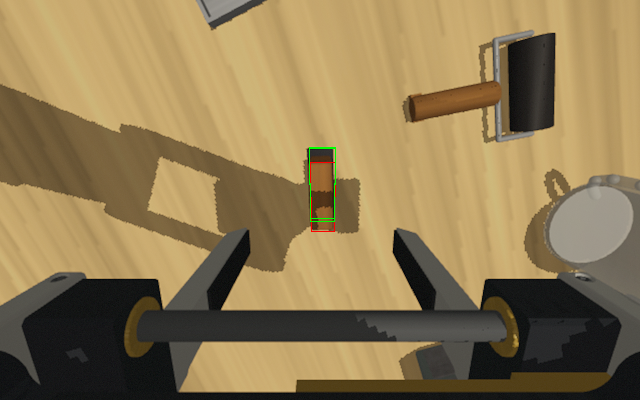

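The outline fits the scraper within about 2 mm. Next I grip it, lift it, and check the hold.

```bash
python3 - <<'E'
from h import *
yaw=np.radians(71.5)
grip(.06)
move_linear([.460,-.307,.029],q(yaw),vel=.12)
grip(.0,strength=25)
o=get_obs();print(o["grip_width"],o["grasp_force"],o["ee_pos"],o["wrist_force"])
move_linear([.460,-.307,.15],vel=.12)
o=get_obs();print(o["grip_width"],o["grasp_force"],o["ee_pos"],o["wrist_force"],o["wrist_torque"])
sy=np.radians(1);S=np.array([.536,-.016]);ux=np.array([np.cos(sy),np.sin(sy)])
a=S-ux*.086
move_to([*a,.15],q(sy+np.pi/2))
move_linear([*a,.095],vel=.08)
o=get_obs();print(o["ee_pos"],o["clock"])
im,p=shot("side","side1.png")
cv2.imwrite("pics/side1c.png",cv2.resize(im["color"][150:300,230:400,::-1],None,fx=4,fy=4,interpolation=cv2.INTER_CUBIC))
E
```

```text
0.02419331734738798 24.83336091041565 [ 0.46007781 -0.30707199  0.02908443] [ 0.25100597 -0.0326539   0.60510651]
0.02380701944454877 24.832907617092133 [ 0.4594617  -0.30655867  0.14878222] [ 0.03614998 -0.3342781  -0.95120774] [-0.06880941  0.06179968  0.00255766]
[ 0.45042384 -0.01756451  0.09544829] 12.3417
```

View pics/side1c.png

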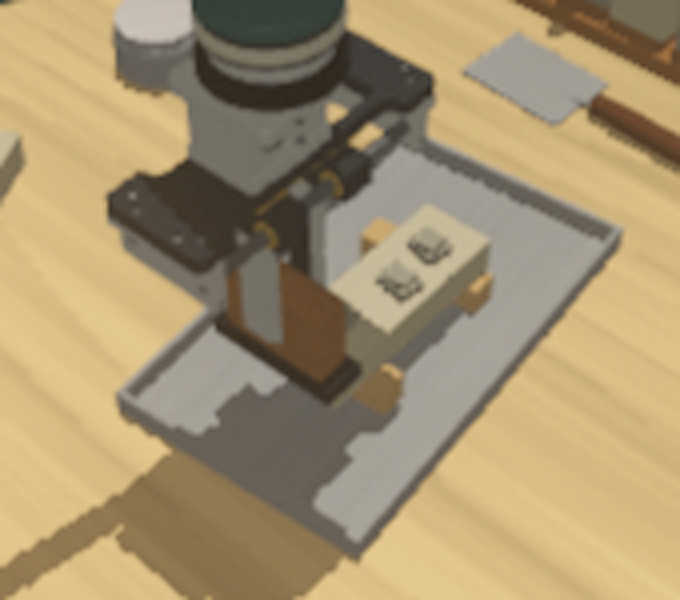

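The scraper hangs level just past the near end of the stone and the chips are undisturbed. Next I lower it and wipe toward +x.

```bash
python3 - <<'E'
from h import *
sy=np.radians(1);S=np.array([.536,-.016]);ux=np.array([np.cos(sy),np.sin(sy)])
a=S-ux*.086;b=S+ux*.087
print(move_linear([*a,.0815],vel=.05,until_force=5),get_obs()["ee_pos"])
print(move_linear([*b,.0815],vel=.045,until_force=6))
o=get_obs();print(o["ee_pos"],o["wrist_force"],o["clock"])
im,p=shot("side","side2.png")
cv2.imwrite("pics/side2c.png",cv2.resize(im["color"][150:300,230:400,::-1],None,fx=4,fy=4,interpolation=cv2.INTER_CUBIC))
E
```

```text
False [ 0.44966626 -0.01742385  0.08104472]
False
[ 0.62292756 -0.01447448  0.08153521] [-0.14726333  0.10204749 -2.18762758] 16.8
```

View pics/side2c.png

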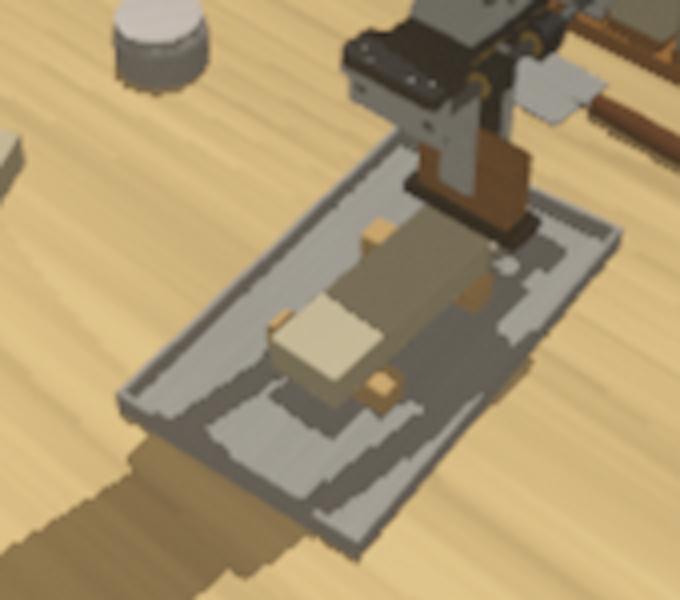

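The stone's top is clear and it hasn't moved on the bearers; one chip shows in the tray at the far end. Next I put the scraper back in its place and look at the stone.

```bash
python3 - <<'E'
from h import *
o=get_obs();move_linear([.623,-.0145,.16],vel=.12)
move_to([.460,-.307,.12],q(np.radians(71.5)))
move_linear([.460,-.307,.036],vel=.1)
print(move_linear([.460,-.307,.0275],vel=.02,until_force=3),get_obs()["ee_pos"],get_obs()["wrist_force"])
grip(.06);wait(.2)
move_linear([.460,-.307,.16],vel=.12)
move_to([.47,-.016,.26],q(np.radians(181)))
im,p=shot("wrist","w3.png");print(get_obs()["clock"],get_obs()["grip_width"])
for k,z in(("stone",.023),("chip0",.003),("scraper",0)):
    for d in pinpoint(im,k)[:4]:
        u=np.array(d["position"])*[640,400];print(k,round(d["conf"],2),u.round(),px2w(im,u,z,p).round(4))
c=im["color"][:,:,::-1].copy();Y=np.radians(1)
P=[w2px(im,np.array([.536,-.016,.051])+R.from_euler('z',Y).apply([sx*.075,s*.026,0]),p) for sx,s in((1,1),(1,-1),(-1,-1),(-1,1))]
cv2.polylines(c,[np.array(P).round().astype(int)],True,(0,0,255),1)
cv2.imwrite("pics/w3d.png",c)
im,p=shot("top","top3.png")
for d in pinpoint(im,"scraper")[:1]+pinpoint(im,"chip0")[:4]:
    u=np.array(d["position"])*[640,400];print(round(d["conf"],2),u.round(),px2w(im,u,0).round(3))
E
```

```text
True [ 0.46039382 -0.30741507  0.02895616] [0.14069966 0.57557269 3.92633038]
23.8 0.06041310897486679
stone 0.82 [321. 220.] [ 0.5396 -0.0153  0.023 ]
stone 0.25 [123. 167.] [ 0.4643 -0.2972  0.023 ]
chip0 0.69 [321. 279.] [ 0.6512 -0.014   0.003 ]
chip0 0.54 [333. 270.] [0.6337 0.0066 0.003 ]
scraper 0.87 [125. 166.] [ 0.4664 -0.3103  0.    ]
0.78 [467. 252.] [ 0.461 -0.303  0.   ]
0.59 [358. 193.] [ 0.62  -0.021  0.   ]
```

View pics/w3d.png

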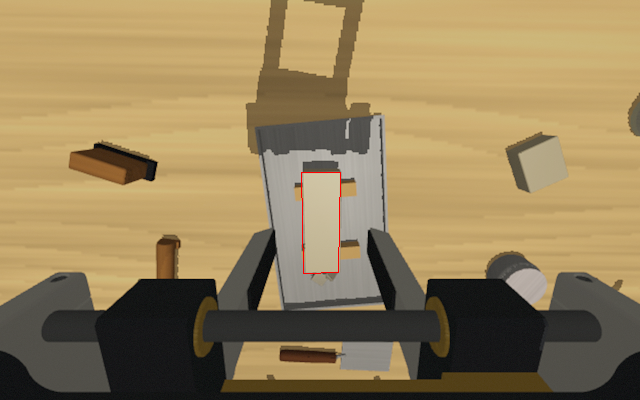

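The outline fits the stone at (0.536, -0.016). The scraper stands on the bench, and the chips lie past the far end, clear of the fingers. Next I grip the stone and lift it.

```bash
python3 - <<'E'
from h import *
Q=q(np.radians(181));c=[.5365,-.0157]
grip(.08)
move_to([*c,.15],Q)
print(move_linear([*c,.018],Q,vel=.08,until_force=6),get_obs()["ee_pos"])
grip(0,strength=45)
o=get_obs();print(o["grip_width"],o["grasp_force"],o["ee_pos"],o["wrist_force"])
move_linear([*c,.04],vel=.03)
move_linear([*c,.155],vel=.08)
wait(.5)
o=get_obs();print(o["grip_width"],o["grasp_force"],o["ee_pos"],o["wrist_force"],o["wrist_torque"],o["clock"])
im,p=shot("side","side4.png")
cv2.imwrite("pics/side4c.png",cv2.resize(im["color"][100:350,220:480,::-1],None,fx=2.3,fy=2.3,interpolation=cv2.INTER_CUBIC))
E
```

```text
False [ 0.5369753  -0.01576752  0.01861111]
0.05199397077887341 44.981117248535156 [ 0.53652827 -0.01526687  0.01807735] [0.17144224 1.1220593  0.37404281]
0.051824778099559585 44.97526466846466 [ 0.53649888 -0.0156888   0.15498823] [-0.03358888  0.0766089  -5.53462114] [-0.05864119  0.03833096 -0.00732354] 30.525
```

View pics/side4c.png

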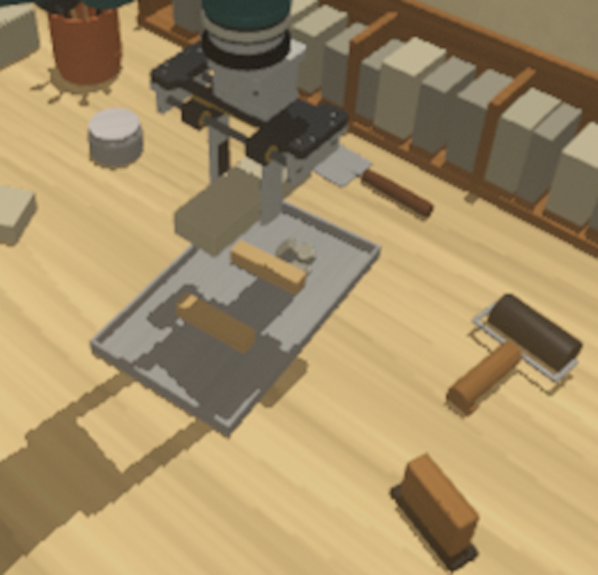

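The stone hangs level about 13 cm above the bearers, the chips are in the tray, and the scraper stands on the bench. I'll hold it for the two seconds and hand in.

```bash
python3 - <<'E'
from h import *
wait(2.5);o=get_obs();print(o["ee_pos"],o["wrist_force"],o["clock"]);print(finish_job())
E
```

```text
[ 0.53651639 -0.01570468  0.15500381] [-0.13196348 -0.58791357 -5.16754306] 33.075
the job is handed in; nothing more can be done
None
```

I wiped the chips off the stone into the tray, stood the scraper back on the bench, and handed the job in at 33 s with the stone held level about 13 cm above the bearers. The last pictures show the stone's top bare and chips at the far end of the tray, though I could not count all three separately there.

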